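# Lock the coin transit case with its T-key

## Robot

A 6-joint arm with a two-finger parallel gripper is mounted at the origin on the work surface. World frame = base frame: x ahead of the robot, y to its left, z up, the work surface at z = 0. Lengths are in m, angles in rad, forces in N, time in s.
With the tool pointing down it reaches from about 0.275 to 0.825 m from the base axis. Payload 4.9 kg.
Tool frame: the origin (TCP) lies at the very end of the fingers, on their centre line; the grasp point (between the pads) lies 19 mm behind it (arm.pinch_z is the distance from the TCP to the grasp point, in m); x points along the fingers, z is the direction in which the jaws open and shut, and the axes are right-handed (so a half turn about x gives the same grasp; the last joint's range is limited). The gripper opens to 85 mm and grips with 20 to 120 N. Pads are 22 mm wide; open, the fingers measure 114 mm over their backs; the gripper's body (76 mm by 85 mm) begins 54 mm behind the grasp point. The pads swing forward as they close: fully open they stand 13 mm farther back than shut.
Start: joints at [1.102, 0.326, -0.193, 1.052, 0, 1.437], TCP at [0.181, 0.519, 0.211] pointing down, gripper open.
Joint ranges: [-2.65, 2.65], [-0.97, 1.79], [-1.3, 1.35], [-1.93, 2.1], [-1.47, 1.37], [-3.14, 3.14]. Speed limits (rad/s): [2.57, 2.57, 3.14, 3.14, 3.14, 3.14].

## Interface

Orientations are given as [roll, pitch, yaw] about the fixed x, y, z axes, in that order (R = Rz(yaw) Ry(pitch) Rx(roll)).
In Python, from station import readout, optics, job, arm gives the robot as it stands.
- The arm moves only by the shell command python3 -m creep 'ROWS' [OPENING] [FORCE]. ROWS is JSON, a list of rows, each a list of 6 numbers: the shift along the tool's x, y, z in cm, then the turn, a rotation vector about the tool's x, y, z in rad. A call has 1 to 10 rows; each row shifts and turns the commanded pose from where the row before left it, along the tool's axes as they then stand; what a row does not reach is not made up. A row lasts 1/10 s, in which the tool goes at most 50 mm and 8.59 degrees, less where a joint would pass 70% of its speed; a pose out of reach is approached as far as the arm can. A call is refused whole if a number of a shift passes 5 or a number of a turn 0.15, either way. A call with a gripper value outside its range is refused whole. OPENING is the closure, from -1 (fully open) to 1 (shut), set as the call begins (- or left out, the last holds). The fingers move at their own pace and stop on an object; FORCE is the grip in N (left out, the last holds). Time passes only in rows, so rows that do not move let the fingers close. It gives the time, the measured TCP pose, the force and the opening at its end, in the units of the state.
- readout.get_obs(): the state, without advancing time (a new reading comes with each control period).
- optics.snapshot(name): name is "side" or "top" or "wrist"; returns a dict with "frame" (384x512x3 uint8, red, green, blue), "vfov" (degrees; the focal length in pixels is half the picture's height over the tangent of half this angle, whatever the lens; pixels are square), "cx", "cy" (the principal point, pixels), "R" (3x3) and "t" (3): a world point X has camera coordinates R X + t; the wrist camera has in their place "mount" (4x4, takes a point from camera to tool coordinates, whose origin is the TCP and whose axes are the tool frame's). Camera axes: x right, y down, z forward; pixel columns grow to the right and rows downward; lengths in m; the calibration is good to about 2 mm. A picture is of the moment at which its call begins: read the wrist's pose just before it. There is no depth.
- job.sign_off(): hands the job in, once; it reports no verdict.
The state is a dict: "time": time; "joint_positions": joint angles; "dq": joint speeds; "joint_torque": joint torques, N m; "position": TCP position; "ee_rot": TCP orientation; "force": force on the tool from outside, world axes, zero at the start; "torque": the same for the moment, N m; "grip_width": finger opening in m.
Only numpy, scipy, OpenCV 4.12 (cv2) and the standard library are available. Lean on these libraries where they do the work, as an engineer would, in place of code of your own. Each camera call takes 0.05 s, during which the arm holds its last target. There are 200 camera calls.

## Task

Lock the lid of the coin transit case: take the T-key (the one with the flat bar grip) out of the rack, put its T-head lengthwise down through the slot in the lid until the collar rests on the lid, turn it a quarter turn (either way) so that the T-head lies crosswise under the lid, and let go. Leave the round-knobbed plug where it stands in the rack.

Things in the scene. Friction and masses are not known exactly. Their poses are not given: they have to be found in the camera images.
- t_key: Steel T-key, 74 tall, about 250 g, upright in a rack slot. Origin: centre of the T-head's underside, z up. Upward: T-head 48 (x) x 14 (y), z 0-10; round shank 14 across to z 26; round collar 56 across, z 26-32; flat bar grip 50 (x) x 16 (y), z 32-74 (mm). Bar and T-head are parallel. Pinch the bar across its 16 mm from above; it lifts straight out (30 mm frees it).
- lid_slot (a point): Centre of the only slot in the coin case's lid, at the lid's top face, 90 mm above the table. Slot 60 mm along its x, 28 mm along y. Lid aluminium, 230 (x) x 170 (y) x 8 thick, on a fixed dark steel box, hollow below. With the collar on the lid the key's origin is 26 mm below this point and the T-head's top 8 mm under the lid: it then turns freely, only friction resists and holds it.
- rack: Fixed plywood key rack, 110 (x) x 250 (y) x 70 mm high; origin at the centre of its underside. Two identical slots 60 (x) x 28 (y) mm in its top, at y = -60 and +60 mm. The T-key stands in either one, the plug in the other, each hanging by its collar on the top, origins 44 mm above the table, the T-head lengthwise in its slot.
- knob_plug: Plain steel plug without T-head in the rack's other slot, 120 mm from the T-key: the same 56 mm collar, but a round knob 36 mm across and 42 mm high above it (top 118 mm above the table). Origin: centre of the underside of its 20 mm round shank, z up. Stays where it is.
Mind the look-alikes: they are no part of the job. Leave any purple or turquoise look-alike of the knob_plug alone.

How it is judged:
By the outcome, as a careful person would: the job done as asked, in the order asked, and still so for the second after the job is handed in, with the robot touching nothing.
It also fails if it takes over 45 s, if anything falls off the work surface, if the arm or the gripper's body presses on something with over 40 N, if the wrist force passes 120 N, or if a joint passes its speed limit or range.

## Working session

There is one attempt and no reset: what is moved stays moved. The work goes in short steps, Python scripts to look and compute and a shell command to move; the robot and the scene stay as the last step left them, time stands still between calls to the robot, and variables do not carry over. Pictures are saved under pics/ and viewed, about 8 in all and at most 12, crops included, and the job is handed in when it is done.

```bash
ls; mkdir -p pics; python3 - <<'E'
from station import readout, optics, job, arm
import cv2,numpy as np
o=readout.get_obs();print(o)
print([a for a in dir(arm) if a[0]!='_'],arm.pinch_z)
for n in("top","side"):
    s=optics.snapshot(n);cv2.imwrite(f'pics/{n}0.png',s['frame'][:,:,::-1])
    np.savez(f'{n}0.npz',**s)
    print(n,s['vfov'],s['cx'],s['cy'],s['R'],s['t'],[k for k in s])
E
```

```text
pics
{'time': 0.0, 'joint_positions': array([ 1.10182429e+00,  3.26932938e-01, -1.93597588e-01,  1.05200875e+00,
       -5.46927992e-06,  1.43658281e+00]), 'dq': array([ 1.87417051e-03,  6.51886539e-04, -7.54384337e-04,  7.39424300e-05,
        1.30322373e-03,  5.92836098e-04]), 'joint_torque': array([-3.62567298e-04, -4.43399835e+01,  2.62439883e+01,  1.56077411e-02,
       -1.63374684e-04,  1.52544708e-06]), 'position': array([0.18040906, 0.5189047 , 0.20980263]), 'ee_rot': array([ 3.01051706,  1.56905337, -2.03663043]), 'force': array([ 0.49027866, -0.10497383,  0.34833235]), 'torque': array([ 0.03035627, -0.01330163,  0.01742914]), 'grip_width': 0.08557845889423588}
['PlanningError', 'pinch_z'] 0.0187
top 44.70922932371931 256.27683240571037 204.16939217196912 [[-0.00165641 -0.99989232 -0.01458065]
 [-0.98033517  0.00450091 -0.19728834]
 [ 0.19733273  0.01396714 -0.98023707]] [0.09581104 0.53878194 0.91498164] ['frame', 'vfov', 'cx', 'cy', 'R', 't']
side 42.75611854870247 251.37991861938394 194.21950375881366 [[-0.99943514 -0.03358621  0.00117189]
 [-0.02618667  0.75644151 -0.65353692]
 [ 0.02106336 -0.65319844 -0.75689374]] [0.52677478 0.0023077  1.12045426] ['frame', 'vfov', 'cx', 'cy', 'R', 't']
```

View pics/top0.png

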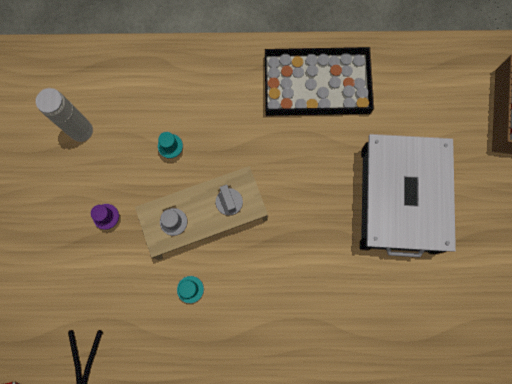

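View pics/side0.png

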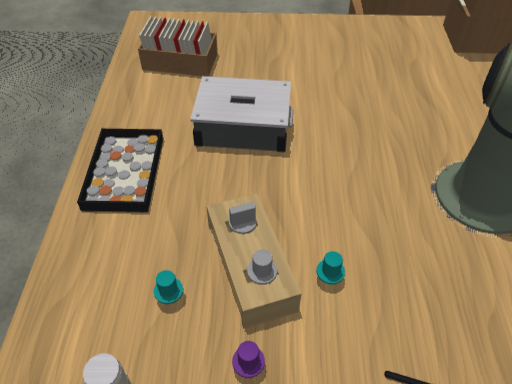

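Top view: T-key (bar grip) at about (228,201), plug at (173,221), lid slot at (411,191). Side view: key bar at (242,217), slot at (242,100), plug at (262,265).

```bash
cat > h.py <<'E'
import numpy as np,cv2
def ray(s,uv,z):
    f=192/np.tan(np.radians(float(s['vfov']))/2)
    uv=np.atleast_2d(uv); d=np.c_[(uv[:,0]-s['cx'])/f,(uv[:,1]-s['cy'])/f,np.ones(len(uv))]@s['R']
    c=-s['R'].T@s['t']; return c+d*((z-c[2])/d[:,2])[:,None]
def proj(s,X):
    f=192/np.tan(np.radians(float(s['vfov']))/2)
    p=np.atleast_2d(X)@s['R'].T+s['t']; return p[:,:2]/p[:,2:]*f+[s['cx'],s['cy']]
def rect(P):
    (c,(w,h),a)=cv2.minAreaRect((P[:,:2]*1000).astype(np.float32))
    if w<h: w,h,a=h,w,a+90
    a=(a+90)%180-90
    return np.array(c).round(1),round(w,1),round(h,1),round(a,1)
E
python3 - <<'E'
from h import *
T=dict(np.load('top0.npz'));S=dict(np.load('side0.npz'))
for nm,s,roi in(('top',T,(395,170,428,212)),('side',S,(222,90,264,112))):
    x0,y0,x1,y1=roi;g=cv2.cvtColor(s['frame'],cv2.COLOR_RGB2GRAY)[y0:y1,x0:x1]
    m=(g<100).astype(np.uint8)
    c=max(cv2.findContours(m,0,cv2.CHAIN_APPROX_NONE)[0],key=cv2.contourArea)[:,0]+[x0,y0]
    print(nm,'slot',cv2.minAreaRect(c.astype(np.float32)),rect(ray(s,c,.09)))
# wood top of rack & grey on it
for nm,s,roi in(('top',T,(130,165,275,262)),('side',S,(200,190,305,325))):
    x0,y0,x1,y1=roi;im=s['frame'][y0:y1,x0:x1]
    h=cv2.cvtColor(im,cv2.COLOR_RGB2HSV)
    m=(h[...,1]<45).astype(np.uint8)
    n,l,st,ce=cv2.connectedComponentsWithStats(m)
    for i in range(1,n):
        if st[i,4]>100: print(nm,st[i],ce[i]+[x0,y0],ray(s,ce[i]+[x0,y0],.076))
a=cv2.resize(T['frame'][160:265,130:275],None,fx=5,fy=5,interpolation=cv2.INTER_CUBIC)
cv2.imwrite('pics/rt.png',a[:,:,::-1])
E
```

```text
top slot ((410.5, 191.0), (28.0, 13.0), 90.0) (array([ 557.8, -215. ]), 58.4, 26.0, -3.7)
side slot ((242.12255859375, 99.53890991210938), (24.015640258789062, 6.050693988800049), 3.5763344764709473) (array([ 556.6, -213.1]), 58.8, 23.5, -3.7)
top [ 86  20  27  30 606] [228.48514851 200.53135314] [[0.54253347 0.15034973 0.076     ]]
top [ 30  43  27  28 593] [173.01349073 221.27318718] [[0.50026379 0.26205379 0.076     ]]
side [ 29  12  28  32 693] [242.49062049 217.98989899] [[0.54009341 0.14410539 0.076     ]]
side [ 47  60  30  34 771] [261.74059663 267.49675746] [[0.49935454 0.25855101 0.076     ]]
```

View pics/rt.png

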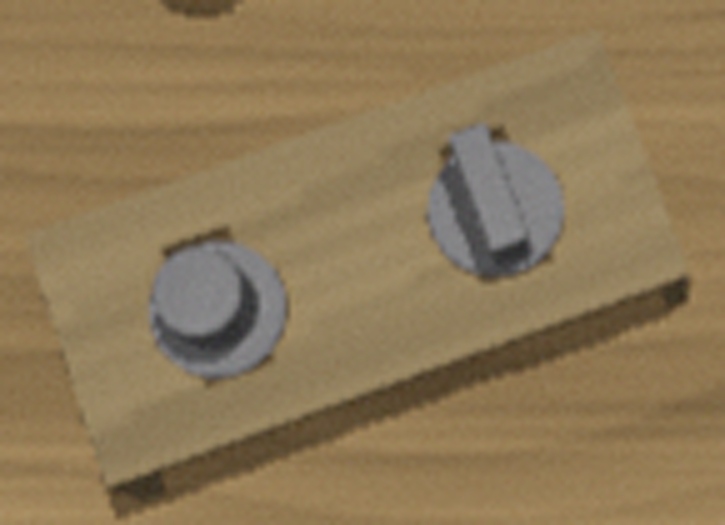

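The crop shows the bar's top face with corners at about (450,133),(488,125),(528,240),(488,250) in crop pixels, and the collar centred at about (497,208).

```bash
python3 - <<'E'
from h import *
from station import readout
from scipy.spatial.transform import Rotation as Ro
T=dict(np.load('top0.npz'))
q=lambda p:np.array(p)/5+[130,160]-.4
P=ray(T,q([(450,133),(488,125),(528,240),(488,250)]),.118);print(P.round(4),rect(P),P.mean(0))
print('collar',ray(T,q([(497,208)]),.076), 'plug collar',ray(T,q([(220,309)]),.076))
R=ray(T,q([(35,235),(600,35),(687,278),(110,488)]),.07);print(R.round(3),R.mean(0),np.degrees(np.arctan2(*(R[0]-R[1])[[0,1]])),np.degrees(np.arctan2(*(R[3]-R[2])[[0,1]])))
o=readout.get_obs();print(Ro.from_euler('xyz',o['ee_rot']).as_matrix().round(3))
E
```

```text
[[0.5624 0.1649 0.118 ]
 [0.5656 0.15   0.118 ]
 [0.5197 0.134  0.118 ]
 [0.5158 0.1495 0.118 ]] (array([541.1, 149.5]), 50.2, 15.9, 18.2) [0.54087347 0.14961147 0.118     ]
collar [[0.54113938 0.14928776 0.076     ]] plug collar [[0.49999965 0.26085745 0.076     ]]
[[0.532 0.339 0.07 ]
 [0.616 0.108 0.07 ]
 [0.513 0.072 0.07 ]
 [0.429 0.304 0.07 ]] [0.52226524 0.20565344 0.07      ] -19.861623760023026 -20.027082820215657
[[-0.001 -0.944  0.329]
 [-0.001  0.329  0.944]
 [-1.     0.    -0.002]]
```

```bash
python3 -m creep '[[0,-3.08,-1.53,0,0,0],[0,-3.08,-1.53,0,0,0],[0,-3.08,-1.53,0,0,0],[0,-3.08,-1.53,0,0,0],[0,-3.08,-1.53,0,0,0],[0,-3.08,-1.53,0,0,0],[0,-3.08,-1.53,0,0,0],[0,-3.08,-1.53,0,0,0],[0,-3.08,-1.53,0,0,0],[0,-3.08,-1.53,0,0,0]]' -1 50
python3 -m creep '[[0,-3.08,-1.53,0,0,0],[0,-3.08,-1.53,0,0,0],[0,-3.08,-1.53,0,0,0],[0,-3.08,-1.53,0,0,0],[0,-3.08,-1.53,0,0,0],[0,0,0,-0.137,0,0],[0,0,0,-0.137,0,0],[0,0,0,-0.137,0,0],[0,0,0,-0.137,0,0],[0,0,0,-0.137,0,0]]'
python3 -m creep '[[0,0,0,0,0,0],[0,0,0,0,0,0]]'
python3 - <<'E'
from station import readout, optics
import cv2,numpy as np
from scipy.spatial.transform import Rotation as Ro
o=readout.get_obs();M=Ro.from_euler('xyz',o['ee_rot']).as_matrix()
print(o['joint_positions'].round(3),o['position'],M.round(4))
s=optics.snapshot('wrist');cv2.imwrite('pics/w1.png',s['frame'][:,:,::-1])
m=s['mount'];W=np.eye(4);W[:3,:3]=M;W[:3,3]=o['position'];C=W@m
s['R']=C[:3,:3].T;s['t']=-C[:3,:3].T@C[:3,3];np.savez('w1.npz',**s)
E
```

```text
time: 1.1
position: [0.4219, 0.2725, 0.2103]
ee_rot: [2.234, 1.57, -2.813]
force: [-0.3, -0.6, 0.2]
grip_width: 0.0856
time: 2.1
position: [0.5413, 0.1508, 0.21]
ee_rot: [1.312, 1.57, -3.045]
force: [0.3, -0.3, -0.6]
grip_width: 0.0856
time: 2.3
position: [0.5414, 0.1509, 0.2103]
ee_rot: [1.375, 1.57, -2.99]
force: [-0.4, -0.4, -0.1]
grip_width: 0.0856
[ 0.14   0.349 -0.16   1.062 -0.    -0.207] [0.54142711 0.15090083 0.21026116] [[-7.000e-04 -9.403e-01 -3.404e-01]
 [-1.000e-04 -3.404e-01  9.403e-01]
 [-1.000e+00  7.000e-04  1.000e-04]]
```

View pics/w1.png

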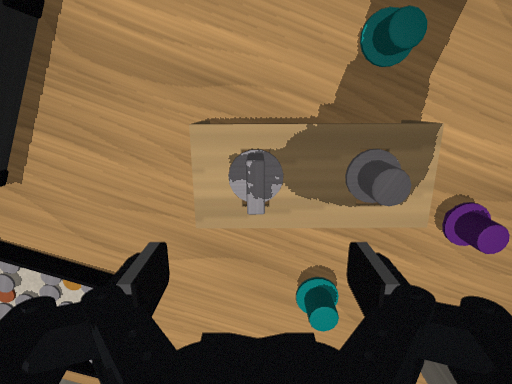

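Wrist view: the bar (centre column ≈256, near end at row 213) is upright in the image, so aligned with the jaws. The collar centre is at about (256,178).

```bash
python3 - <<'E'
from h import *
s=dict(np.load('w1.npz'));s0=dict(np.load('top0.npz'))
M=s['mount'];print(M.round(3))
print('collar',ray(s,(256,178),.076),'bar end',ray(s,(256,213),.118))
k=np.array([.541,.1495]);c,sn=np.cos(np.radians(20)),np.sin(np.radians(20))
print('pred collar',proj(s,[*k,.076]),'pred bar corners',proj(s,[[k[0]+a*c-b*sn,k[1]+a*sn+b*c,.118] for a in(-.025,.025) for b in(-.008,.008)]))
im=cv2.resize(s['frame'][120:235,180:330],None,fx=5,fy=5,interpolation=cv2.INTER_CUBIC)
cv2.imwrite('pics/w1c.png',im[:,:,::-1])
E
```

```text
[[-0.001 -0.28   0.96  -0.163]
 [ 0.001 -0.96  -0.28   0.072]
 [ 1.     0.     0.001 -0.001]
 [ 0.     0.     0.     1.   ]]
collar [[0.54264348 0.14893936 0.076     ]] bar end [[0.56333567 0.15660934 0.118     ]]
pred collar [[257.07646135 176.69347493]] pred bar corners [[247.581725   159.56054016]
 [266.36171446 159.53631605]
 [248.1645945  214.66491065]
 [265.97950562 214.64077436]]
```

View pics/w1c.png

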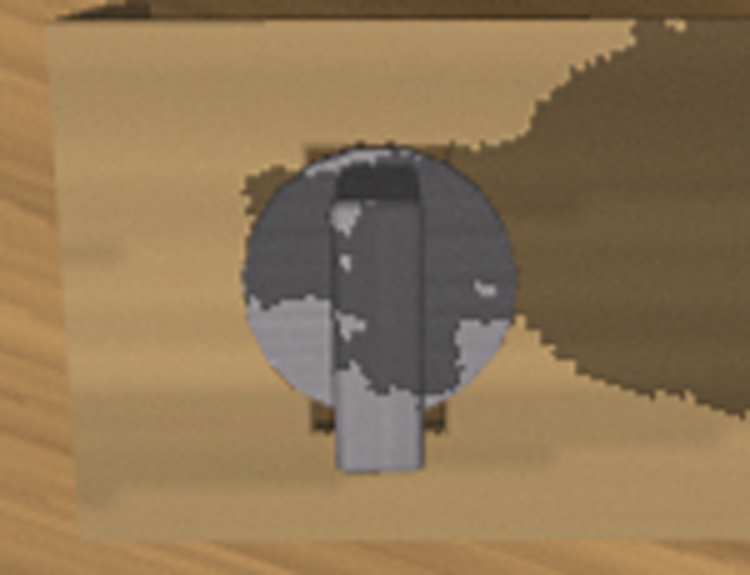

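The bar's top face lies about 1.3 px left of the prediction, which puts the key at y≈0.1487. I'll shift about 2 mm along tool -z, descend and grip.

```bash
python3 -m creep '[[1.23,0.06,-0.19,0,0,0],[1.23,0,0,0,0,0],[1.23,0,0,0,0,0],[1.23,0,0,0,0,0],[1.23,0,0,0,0,0],[1.23,0,0,0,0,0],[1.23,0,0,0,0,0],[1.23,0,0,0,0,0],[1.23,0,0,0,0,0],[1.23,0,0,0,0,0]]'
python3 -m creep '[[0,0,0,0,0,0],[0,0,0,0,0,0],[0,0,0,0,0,0],[0,0,0,0,0,0],[0,0,0,0,0,0],[0,0,0,0,0,0],[0,0,0,0,0,0],[0,0,0,0,0,0],[0,0,0,0,0,0],[0,0,0,0,0,0]]' 1 60
```

```text
time: 3.35
position: [0.5418, 0.1489, 0.0866]
ee_rot: [-1.782, 1.571, 0.139]
force: [-0.3, -1.0, 0.8]
grip_width: 0.0852
time: 4.35
position: [0.5424, 0.149, 0.0884]
ee_rot: [-1.853, 1.569, 0.068]
force: [-0.0, 0.0, 6.7]
grip_width: 0.0141
```

```bash
python3 -m creep '[[-0.5,0,0,0,0,0],[-0.8,0,0,0,0,0],[-1,0,0,0,0,0],[-1.2,0,0,0,0,0],[-1.3,0,0,0,0,0],[-1.3,0,0,0,0,0],[-1.3,0,0,0,0,0],[-1.3,0,0,0,0,0],[-1.3,0,0,0,0,0],[0,0,0,0,0,0]]'
python3 - <<'E'
from station import readout
from scipy.spatial.transform import Rotation as Ro
o=readout.get_obs();M=Ro.from_euler('xyz',o['ee_rot']).as_matrix();print(M.round(4),o['position'],o['force'],o['torque'],o['grip_width'])
import numpy as np
d=np.array([.5575,-.214])-o['position'][:2];print(d,M.T@[*d,0])
E
```

```text
time: 5.35
position: [0.5432, 0.1491, 0.19]
ee_rot: [-1.783, 1.567, 0.138]
force: [0.7, 0.6, -2.6]
grip_width: 0.0139
[[ 3.900e-03 -9.393e-01 -3.430e-01]
 [ 5.000e-04 -3.430e-01  9.393e-01]
 [-1.000e+00 -3.800e-03 -8.000e-04]] [0.54319526 0.14913501 0.19004419] [ 0.69030645  0.59611735 -2.57399413] [ 0.00103782 -0.03967318  0.00238216] 0.013907949712975733
[ 0.01430474 -0.36313501] [-1.40189346e-04  1.11135181e-01 -3.46006669e-01]
```

```bash
python3 -m creep '[[0,0.93,-2.88,0,0,0],[0,0.93,-2.88,0,0,0],[0,0.93,-2.88,0,0,0],[0,0.93,-2.88,0,0,0],[0,0.93,-2.88,0,0,0],[0,0.93,-2.88,0,0,0],[0,0.93,-2.88,0,0,0],[0,0.93,-2.88,0,0,0],[0,0.93,-2.88,0,0,0],[0,0.93,-2.88,0,0,0]]'
python3 -m creep '[[0,0.93,-2.88,0,0,0],[0,0.93,-2.88,0,0,0],[0,0,0,0.138,0,0],[0,0,0,0.138,0,0],[0,0,0,0.138,0,0],[0,0,0,0,0,0],[0,0,0,0,0,0]]'
cat > look.py <<'E'
import sys
from h import *
from station import readout, optics
from scipy.spatial.transform import Rotation as Ro
def look(n,tag):
    o=readout.get_obs();M=Ro.from_euler('xyz',o['ee_rot']).as_matrix()
    s=optics.snapshot(n)
    if n=='wrist':
        W=np.eye(4);W[:3,:3]=M;W[:3,3]=o['position'];C=W@s['mount']
        s['R']=C[:3,:3].T;s['t']=-C[:3,:3].T@C[:3,3]
    np.savez(f'{tag}.npz',**s)
    return s,o,M
E
python3 - <<'E'
from look import *
s,o,M=look('wrist','w2');print(o['position'],M.round(4),o['joint_positions'].round(2))
t,_,_=look('side','s2')
a=np.zeros((384,800,3),np.uint8);a[:,:512]=s['frame'];c=cv2.resize(t['frame'][20:160,180:320],(288,288),interpolation=2);a[:288,512:]=c
cv2.imwrite('pics/a2.png',a[:,:,::-1])
E
```

```text
time: 6.35
position: [0.5528, -0.1546, 0.1871]
ee_rot: [0.69, 1.57, 2.611]
force: [0.2, -0.2, -2.2]
grip_width: 0.0139
time: 7.05
position: [0.5553, -0.2138, 0.1872]
ee_rot: [1.127, 1.57, 2.637]
force: [-0.2, 0.6, -1.8]
grip_width: 0.0142
[ 0.55529057 -0.2138443   0.18721938] [[-6.000e-04 -9.981e-01  6.090e-02]
 [ 3.000e-04  6.090e-02  9.981e-01]
 [-1.000e+00  6.000e-04  3.000e-04]] [-0.49  0.43 -0.11  1.04  0.   -0.43]
```

View pics/a2.png

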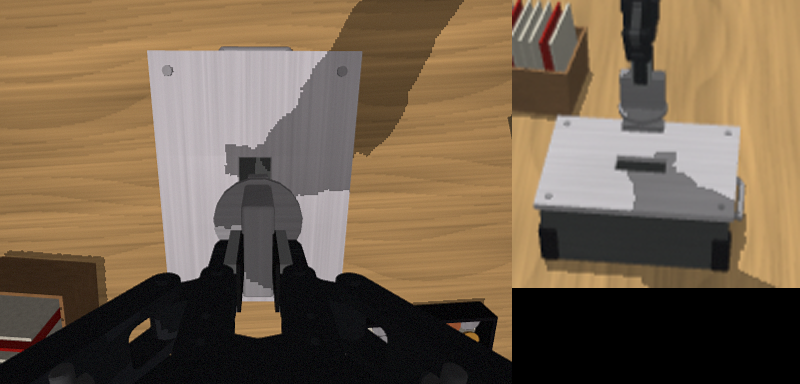

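Wrist view: the key is held with its bar upright. The collar centre is at about (258,216), and the slot's near-robot end shows at row 157, columns 239–271. Now the offsets.

```bash
python3 - <<'E'
from look import *
s=dict(np.load('w2.npz'))
x0,y0=225,145
g=cv2.cvtColor(s['frame'],cv2.COLOR_RGB2GRAY)[145:182,225:290]
print(g[20],g[:,20])
print('slot end corners',ray(s,[(239,157),(271,157)],.09))
E=ray(s,[(214,216),(302,216),(258,178)],.1748);print('collar l,r edges, far',E)
print('bar near end corners (z of top)',ray(s,[(243,308),(276,308)],.2168))
L=ray(s,[(148,51),(362,51)],.09);print('lid edge',L)
T=dict(np.load('top0.npz'));L=ray(T,[(370,136),(453,138),(455,249),(368,247)],.09);print(L,L.mean(0))
E
```

```text
[126 130 107 105 106 107 104 106 107 107 111 109 105  96  57  40  38  40
  37  37  41  37  36  40  38  39  40  40  40  39  67  70  68  70  71  70
  71  67  39  35  38  36  39  39  33  62  91 103 107 108 107 109 112 107
 104 106 105 108 109 109 104 105 105 105 104] [124 104 107 107 108 107 107 108 107 107 106 104  67  39  38  37  39  35
  39  42  41  39  37  41  39  42  41  37  40  39  38  42  39  38  50  54
  71]
slot end corners [[ 0.5274151  -0.22914663  0.09      ]
 [ 0.52909261 -0.2014728   0.09      ]]
collar l,r edges, far [[ 0.54899205 -0.24136855  0.1748    ]
 [ 0.55229374 -0.18707372  0.1748    ]
 [ 0.52654127 -0.21277563  0.1748    ]]
bar near end corners (z of top) [[ 0.58486377 -0.22413743  0.2168    ]
 [ 0.58590539 -0.20710666  0.2168    ]]
lid edge [[ 0.43908324 -0.29422942  0.09      ]
 [ 0.44924506 -0.12576004  0.09      ]]
[[ 0.67347618 -0.13991259  0.09      ]
 [ 0.66801963 -0.3087327   0.09      ]
 [ 0.44102712 -0.29346781  0.09      ]
 [ 0.44547431 -0.12471487  0.09      ]] [ 0.55699931 -0.21670699  0.09      ]
```

```bash
python3 -m creep '[[0,-0.25,-0.12,0,0,0],[1,0,0,0,0,0],[1,0,0,0,0,0],[1,0,0,0,0,0],[1,0,0,0,0,0],[0.5,0,0,0,0,0],[0,0,0,0,0,0]]'
python3 - <<'E'
from look import *
t,o,M=look('side','s3');u,_,_=look('top','t3')
f=lambda a:cv2.resize(a,(400,400),interpolation=2)
cv2.imwrite('pics/a3.png',np.hstack([f(t['frame'][50:150,190:290]),f(u['frame'][130:250,350:470])])[:,:,::-1])
E
```

```text
time: 7.85
position: [0.5571, -0.2149, 0.1413]
ee_rot: [1.146, 1.569, 2.653]
force: [-0.7, -0.1, -2.3]
grip_width: 0.0141
```

View pics/a3.png

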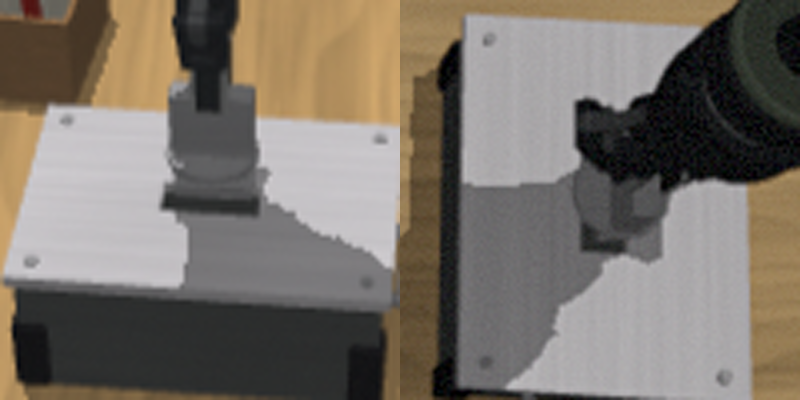

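Side view: the bar (centre column 212) is centred over the slot (columns 162–260), with the T-head just above it, so x is good. Next I lower it.

```bash
python3 -m creep '[[0.6,0,0,0,0,0],[0.6,0,0,0,0,0],[0.6,0,0,0,0,0],[0,0,0,0,0,0]]'
python3 -m creep '[[0.4,0,0,0,0,0],[0.4,0,0,0,0,0],[0.3,0,0,0,0,0],[0,0,0,0,0,0]]'
```

```text
time: 8.35
position: [0.5571, -0.2149, 0.1234]
ee_rot: [1.133, 1.569, 2.64]
force: [-0.3, -0.1, -3.4]
grip_width: 0.0138
time: 8.75
position: [0.5576, -0.2152, 0.113]
ee_rot: [1.151, 1.57, 2.658]
force: [-0.2, -0.1, -2.5]
grip_width: 0.0139
```

```bash
python3 -m creep '[[0.2,0,0,0,0,0],[0.15,0,0,0,0,0],[0,0,0,0,0,0]]'
python3 -m creep '[[0.1,0,0,0,0,0],[0,0,0,0,0,0]]'
```

```text
time: 9.05
position: [0.5578, -0.2153, 0.1099]
ee_rot: [1.117, 1.571, 2.624]
force: [-0.2, 0.4, -2.2]
grip_width: 0.014
time: 9.25
position: [0.5579, -0.2153, 0.109]
ee_rot: [1.081, 1.571, 2.588]
force: [-0.8, 0.6, -2.7]
grip_width: 0.0137
```

```bash
python3 -m creep '[[0.1,0,0,0,0,0],[0,0,0,0,0,0]]'
python3 -m creep '[[0.05,0,0,0,0,0],[0,0,0,0,0,0]]'
```

```text
time: 9.45
position: [0.558, -0.2154, 0.1085]
ee_rot: [-2.119, 1.57, -0.612]
force: [-0.4, 0.2, -0.0]
grip_width: 0.0143
time: 9.65
position: [0.5581, -0.2154, 0.1084]
ee_rot: [-2.092, 1.57, -0.585]
force: [-1.2, 1.7, 4.7]
grip_width: 0.014
```

```bash
python3 -m creep '[[0,0,0,0.131,0,0],[0,0,0,0.131,0,0],[0,0,0,0.131,0,0],[0,0,0,0.131,0,0],[0,0,0,0.131,0,0],[0,0,0,0.131,0,0]]'
python3 -m creep '[[0,0,0,0.131,0,0],[0,0,0,0.131,0,0],[0,0,0,0.131,0,0],[0,0,0,0.131,0,0],[0,0,0,0.131,0,0],[0,0,0,0.131,0,0],[0,0,0,0,0,0],[0,0,0,0,0,0]]'
python3 - <<'E'
from look import *
s,o,M=look('wrist','w4');print(M.round(3),o['torque'],o['joint_positions'].round(2))
t,_,_=look('side','s4')
a=np.zeros((384,800,3),np.uint8);a[:,:512]=s['frame'];a[:288,512:]=cv2.resize(t['frame'][50:150,190:290],(288,288),interpolation=2)
cv2.imwrite('pics/a4.png',a[:,:,::-1])
E
```

```text
time: 10.25
position: [0.5589, -0.2158, 0.1084]
ee_rot: [-1.219, 1.568, -0.503]
force: [-0.9, -0.3, 2.9]
grip_width: 0.0139
time: 11.05
position: [0.5588, -0.2159, 0.1084]
ee_rot: [-0.439, 1.569, -0.501]
force: [0.8, 0.1, 6.2]
grip_width: 0.0141
[[ 0.002  0.062  0.998]
 [-0.001  0.998 -0.062]
 [-1.    -0.001  0.002]] [-0.01292149 -0.04826796 -0.08639503] [-0.49  0.5  -0.21  0.87 -0.    1.14]
```

View pics/a4.png

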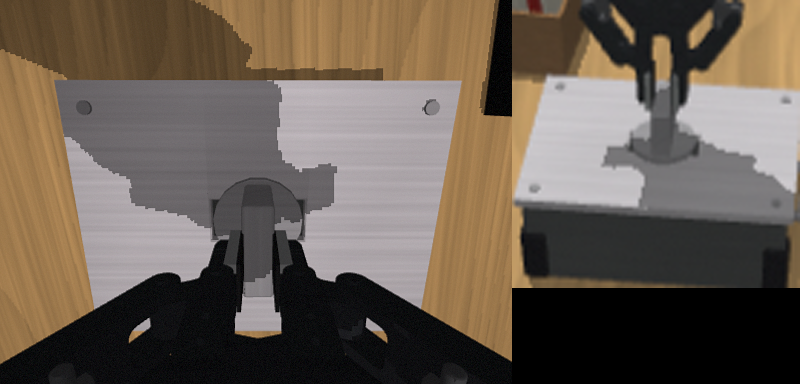

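The wrist view shows the collar (centre ≈(258,212)) flat on the lid, with slot ends on both sides and the bar at right angles to the slot. The turn is complete, so I release and withdraw.

```bash
python3 -m creep '[[0,0,0,0,0,0],[0,0,0,0,0,0],[0,0,0,0,0,0],[0,0,0,0,0,0],[0,0,0,0,0,0],[0,0,0,0,0,0],[0,0,0,0,0,0],[0,0,0,0,0,0]]' -1
python3 -m creep '[[-0.5,0,0,0,0,0],[-1,0,0,0,0,0],[-1.5,0,0,0,0,0],[-1.5,0,0,0,0,0],[-1.5,0,0,0,0,0],[-1.5,0,0,0,0,0],[-1.5,0,0,0,0,0],[-1.5,0,0,0,0,0],[-1.5,0,0,0,0,0],[0,0,0,0,0,0]]'
python3 - <<'E'
from look import *
s,o,M=look('wrist','w5')
t,_,_=look('side','s5')
a=np.zeros((384,800,3),np.uint8);a[:,:512]=s['frame'];a[:288,512:]=cv2.resize(t['frame'][50:150,190:290],(288,288),interpolation=2)
cv2.imwrite('pics/a5.png',a[:,:,::-1])
E
```

```text
time: 11.95
position: [0.5579, -0.2153, 0.1076]
ee_rot: [-0.392, 1.571, -0.457]
force: [-0.6, 0.3, -0.9]
grip_width: 0.0853
time: 12.95
position: [0.5593, -0.2161, 0.2308]
ee_rot: [-0.43, 1.566, -0.495]
force: [-0.1, 0.2, 1.0]
grip_width: 0.0856
```

View pics/a5.png

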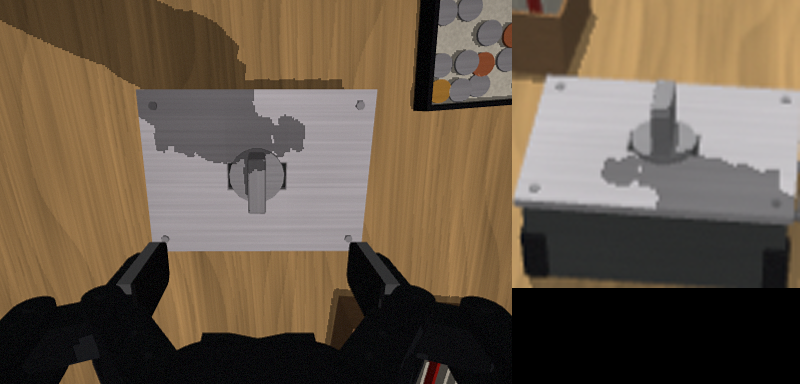

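The key stands upright at about (257,176) with its bar at 90° to the slot and the collar flat on the lid. The gripper is clear, so I hand in.

```bash
python3 -c "
from station import job
print(job.sign_off())"
```

```text
the job is handed in; nothing more can be done
None
```

I took the T-key out of the rack, lowered it through the lid slot until the collar rested on the lid, turned it 90°, let go and backed off about 12 cm. I handed in at about 13 s, well under the 45 s limit.

- **Seating:** contact came at a TCP height of 108.4 mm, the height I had predicted for the collar touching the lid. The tool force rose by about 7 N there, and the largest force reading at the end of any move was under 7 N.
- **Final pictures:** the wrist and side views show the key upright, the collar flat on the lid, the bar at right angles to the slot and the gripper clear.
- **Disagreements:** the slot centre differed by up to about 3 mm between views. One reading of the key's position in the grip was about 6 mm off along the slot. I used a middle value, within the slot's 6 to 7 mm clearance, and the side view confirmed it before I lowered the key.
- **Not checked:** I did not touch the plug or its look-alikes, but I took no final picture of the rack.

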